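Tuck the gift box flap under its lip

TASK

Close the wooden gift box on the pottery shop counter: push its sprung flap down flat with the fingertips, then, keeping it down, push it along until its free edge is tucked well under the retaining lip, and let go so that the lip holds it shut. Only push and press: do not grip or pry up the flap, leave the dish in the box, and do not disturb the pots standing around it.

Things in the scene. Friction and masses are not known exactly. Their poses are not given: they have to be found in the camera images.
- gift_box: Open wooden presentation box, 164 x 136 mm, fixed to the counter; walls 6 mm thick, 70 mm high. Origin: centre of its underside; x points from the hinge side to the lip side, y along the hinge, z up. The hinge axis runs along y at x = -70 mm plus the shift, z = 70 mm. The wall of the hinge side lies at x = -82 to -76 mm.
- flap (a joint): Angle of the wooden flap, rad: 0 = flat over the box (stop), grows opening upward; starts at 1.1 to 1.4, leaning over the box. Plate 116 mm wide, 5 mm thick, free edge 120 mm from the hinge axis, underside through that axis; 60 g. A spring lifts it back to 0.9 to 1.1 rad when let go untucked; holding it flat takes about 1.6 N at the finger step.
- flap_shift (a joint): Shift of the flap with its hinge pin along the slotted hinge, m, along the box's +x: 0 = back (starts at 0 to 0.003), 0.024 = home (stop). Stays where left, moves at about 6 N. Flat at shift 0 the free edge is 8 mm short of the lip, at 0.024 it is 16 mm beneath it. Folded with over 8 mm of shift it lands on top of the lip instead and must be pushed back first.
- finger_step (a point): Foot of the finger step on the flap's upper (outer) face, mid-width, 75 mm from the hinge axis. The step is 90 mm wide; its upright face, 8 mm high, looks toward the hinge, to be pushed by a fingertip; from its top it slopes down toward the free edge. Between step and hinge the flap is plain.
- flap_edge (a point): Middle of the flap's free edge, half-way through its thickness, 120 mm from the hinge axis.
- lip_edge (a point): Middle of the lower edge of the retaining lip, on the side facing the hinge: box x = 58 mm, z = 79 mm. The lip is a 5 mm thick strip over the whole width of the box at x = 58 to 82 mm, its top at z = 84 mm. The flat flap's upper face passes 4 mm beneath its underside.
- dish: Small ceramic dish, 72 mm across, 26 mm high, standing in the box; origin at the centre of its underside. Stays in the box.
- oil_bottle: Bystander: stoppered terracotta bottle, 60 mm across, 150 mm high, on the counter 160 to 190 mm to one side of the box's centre. Origin: centre of its underside.
- mug: Bystander: white mug, 72 mm across, 85 mm high, on the counter on the other side of the box. Origin: centre of its underside.
- bowl: Bystander: ceramic bowl, 90 mm across, 45 mm high, on the counter beyond the lip side. Origin: centre of its underside.
Things that resemble listed ones, but are neither listed nor needed, are in the scene too. There is more than one size of the gift_box; the job needs the smallest.

How it is judged:
By the outcome, as a careful person would: the job done as asked, in the order asked, and still so for the second after the job is handed in, with the robot touching nothing.
It also fails if it takes over 45 s, if anything falls off the work surface, if the arm or the gripper's body presses on something with over 40 N, if the wrist force passes 120 N, or if a joint passes its speed limit or range.

ROBOT

A 7-joint arm with a two-finger parallel gripper is mounted at the origin on the work surface. World frame = base frame: x ahead of the robot, y to its left, z up, the work surface at z = 0. Lengths are in m, angles in rad, forces in N, time in s.
With the tool pointing down it reaches from about 0.425 to 0.875 m from the base axis. Payload 4.7 kg.
Tool frame: the origin (TCP) lies where the fingers leave the gripper's body, on its centre line; the fingertips stand 70 mm ahead of it and the grasp point (between the pads) lies 51 mm ahead of it; z points along the fingers, y is the line along which they close (so a half turn about z gives the same grasp; the last joint's range is limited). The gripper opens to 87 mm and grips with 3 to 60 N. Pads are 19 mm wide; open, the fingers measure 117 mm over their backs; the gripper's body (75 mm by 190 mm) begins 51 mm behind the grasp point.
Start: joints at [-1.28, 0.321, -0.07, 1.45, 0.023, 1.371, -0.057], TCP at [0.178, 0.625, 0.292] pointing down, gripper open.
Joint ranges: [-2.86, 2.86], [-0.3, 2.09], [-1.38, 1.24], [0.06, 2.45], [-1.56, 4.7], [0.09, 2.05], [-2.69, 2.69]. Speed limits (rad/s): [2.57, 2.57, 3.14, 3.14, 3.14, 3.14, 3.14].

INTERFACE

Orientations are given as a rotation vector (axis times angle).
In Python, from bench import get_state, get_image, get_calibration, close_job gives the robot as it stands.
- The arm moves only by the tool send_rows, never from a script. Its argument "rows" is a list of rows, each an object of numbers: "hand": the finger opening in mm, from 0 to 87; "x", "y", "z": the shift along the world's x, y, z in mm; "roll": the turn about the world's z in degrees. A call has 1 to 10 rows; each row shifts and turns the commanded pose from where the row before left it; what a row does not reach is not made up. A row lasts 1/10 s, in which the tool goes at most 50 mm and 8.59 degrees, less where a joint would pass 70% of its speed; a pose out of reach is approached as far as the arm can. A call is refused whole if a number of a shift passes 50 or a number of a turn 8.59, either way. A call with a gripper value outside its range is refused whole. The fingers move at their own pace and stop on an object; "force" is the grip in N (left out, the last holds). Time passes only in rows, so rows that do not move let the fingers close. It gives the time, the measured TCP pose, the force, the opening and the grip force at its end, in the units of the state.
- get_state(): the state, without advancing time (a new reading comes with each control period).
- get_image(name): name is "side" or "top" or "wrist"; returns the picture (420x560x3 uint8, blue, green, red); there is no depth.
- get_calibration(name): a dict with "mtx" (3x3 intrinsics, pixels), "world_from_camera" (4x4, takes a point from camera to world coordinates). Camera axes: x right, y down, z forward; pixel columns grow to the right and rows downward; lengths in m; the calibration is good to about 2 mm. A picture is of the moment at which its call begins: read the wrist's pose just before it. get_calibration takes no time and is no camera call; for the wrist camera it gives the pose at the moment of the call.
- close_job(): hands the job in; it is judged then, once.
The state is a dict: "time": time; "joint_positions": joint angles; "qd": joint speeds; "joint_torque": joint torques, N m; "position": TCP position; "tool_rot": TCP orientation; "ft_force": force on the tool from outside, world axes, zero at the start; "torque": the same for the moment, N m; "grip_width": opening from 0.0 (shut) to 1.0 (fully open); "grip_force": force on a finger pad.
Only numpy, scipy, OpenCV 4.12 (cv2) and the standard library are available. Lean on these libraries where they do the work, as an engineer would, in place of code of your own. Each camera call takes 0.05 s, during which the arm holds its last target. There are 200 camera calls.

## Working session

There is one attempt and no reset: what is moved stays moved. The work goes in short steps, Python scripts to look and compute and a tool call to move; the robot and the scene stay as the last step left them, time stands still between calls to the robot, and variables do not carry over. Pictures are saved under pics/ and viewed, at most 10 in all, crops included, and the job is handed in when it is done.

Besides the shell and the picture viewer there is one more tool, called after "Emit:" by a JSON object that holds its "api" and its "payload", one argument or row to a line. send_rows: Moves the arm, as the interface text tells. Its arguments: {"type":"object","properties":{"rows":{"type":"array","items":{"type":"object","properties":{"hand":{"type":"number"},"x":{"type":"number"},"y":{"type":"number"},"z":{"type":"number"},"roll":{"type":"number"}}}},"force":{"type":"number"}},"required":["rows"]}

```bash
mkdir -p pics
python3 - <<'E'
from bench import *
import cv2,numpy as np
s=get_state();print(s)
for n in("side","top"):
    im=get_image(n);cv2.imwrite(f"pics/{n}0.png",im);c=get_calibration(n);print(n,c)
E
```

```text
{'time': 0.0, 'joint_positions': array([-1.27989772,  0.32182306, -0.070105  ,  1.45169344,  0.02262945,
        1.37079366, -0.05689051]), 'qd': array([-0.00065487,  0.00115033, -0.00290501, -0.00144613,  0.00022281,
       -0.00083661, -0.00026265]), 'joint_torque': array([-2.52382924e-04, -4.91293931e+01, -4.04205183e-01, -3.12534785e+01,
       -6.39248779e-02,  4.32810572e-02,  1.88705289e-04]), 'position': array([0.17755177, 0.62483555, 0.29115226]), 'tool_rot': array([-4.33285268e-01, -3.11142202e+00,  3.02298516e-03]), 'ft_force': array([ 0.2980305 , -0.06947523,  0.8164637 ]), 'torque': array([ 0.02506072, -0.03204328, -0.04453757]), 'grip_force': 0.0, 'grip_width': 0.9991592160864301}
side {'mtx': array([[440.75305744,   0.        , 269.7033293 ],
       [  0.        , 440.75305744, 212.04724842],
       [  0.        ,   0.        ,   1.        ]]), 'world_from_camera': array([[ 0.81105026, -0.43016314,  0.39643051,  0.17199617],
       [-0.58497559, -0.59522811,  0.55091474, -0.49393192],
       [-0.00101663, -0.67872172, -0.73439485,  0.76562145],
       [ 0.        ,  0.        ,  0.        ,  1.        ]])}
top {'mtx': array([[431.21390404,   0.        , 286.66212432],
       [  0.        , 431.21390404, 205.88534161],
       [  0.        ,   0.        ,   1.        ]]), 'world_from_camera': array([[-0.01349458, -0.99449625,  0.1038995 ,  0.44945614],
       [-0.99975415,  0.01524777,  0.0160981 ,  0.04378609],
       [-0.01759374, -0.10365672, -0.99445751,  0.88905284],
       [ 0.        ,  0.        ,  0.        ,  1.        ]])}
```

View pics/top0.png

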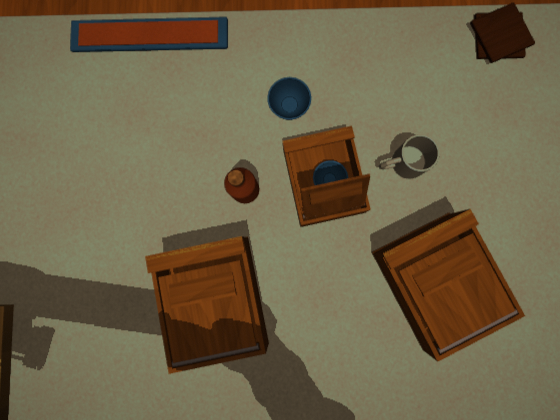

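View pics/side0.png

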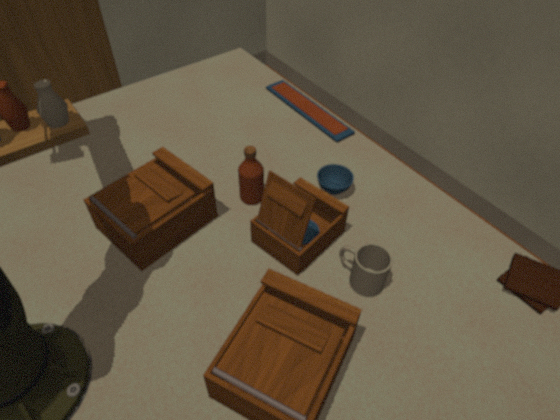

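Three boxes in the top view: A (207,305) and B (450,285), both larger and shut, and C (328,175), the smallest, with its flap up, the bottle and mug either side and the bowl beyond its lip. C fits. I'll confirm it in one enlarged crop.

Run:
```python
import cv2,numpy as np
t=cv2.imread("pics/top0.png")[115:235,270:390];s=cv2.imread("pics/side0.png")[165:285,240:360]
f=lambda a:cv2.convertScaleAbs(cv2.resize(a,(400,400),interpolation=cv2.INTER_CUBIC),alpha=1.6)
cv2.imwrite("pics/crop.png",np.hstack([f(t),f(s)]))
```

```text
(no output)
```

View pics/crop.png

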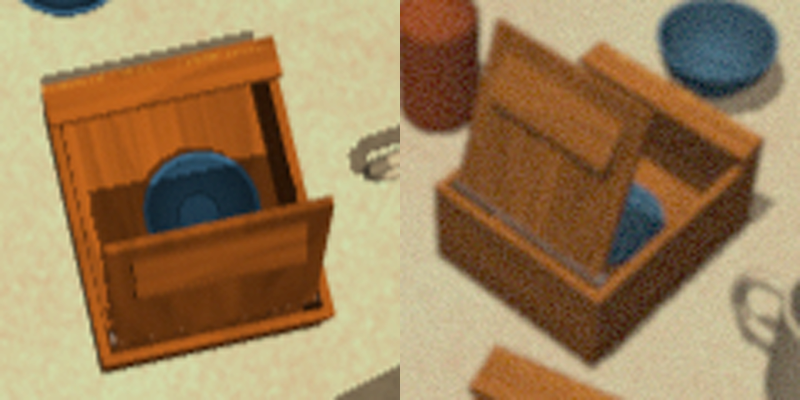

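The crop confirms C: a single box with its flap raised, the blue dish inside, the step on the flap's outer face, and the lip on the far side. Lip top corners are at crop pixels (44,84) and (272,38). The hinge wall's outer corners are at (104,368) and (333,314).

```bash
cat > h.py <<'E'
import numpy as np
from bench import *
def ray(n,uv):
    c=get_calibration(n);T=c["world_from_camera"];d=T[:3,:3]@np.linalg.inv(c["mtx"])@[*uv,1];return T[:3,3],d
def plane(n,uv,z):
    o,d=ray(n,uv);return o+d*(z-o[2])/d[2]
E
python3 - <<'E'
from h import *
T=lambda u,v:(270+u/3.333-.35,115+v/3.333-.35)
S=lambda u,v:(240+(u-400)/3.333-.35,165+v/3.333-.35)
P={k:plane("top",T(*v[:2]),v[2]) for k,v in dict(LFl=(44,84,.084),LFr=(272,38,.084),LNl=(52,124,.084),LNr=(282,75,.084),Hl=(104,368,.07),Hr=(333,314,.07)).items()}
for k in P:print(k,P[k].round(4))
print("side Hl",plane("side",S(438,182),.07).round(4),"Hr",plane("side",S(600,298),.07).round(4),"LFr",plane("side",S(762,140),.084).round(4))
F=(P["LFl"]+P["LFr"])/2;H=(P["Hl"]+P["Hr"])/2
n=lambda a,b:np.linalg.norm((P[a]-P[b])[:2])
print("widths",n("LFl","LFr"),n("Hl","Hr"),"len",np.linalg.norm((F-H)[:2]),"yaw",np.degrees(np.arctan2(*(F-H)[1::-1])),np.degrees(np.arctan2(*(P["Hl"]-P["Hr"])[1::-1]))-90,np.degrees(np.arctan2(*(P["LFl"]-P["LFr"])[1::-1]))-90,"c",(F+H)/2)
# flap edge corners: triangulate from both views
for a,b in (((103,243),(497,20)),((331,198),(650,100))):
    o1,d1=ray("top",T(*a));o2,d2=ray("side",S(*b))
    t=np.linalg.lstsq(np.c_[d1,-d2],o2-o1,rcond=None)[0];p,q=o1+t[0]*d1,o2+t[1]*d2
    print("flap corner",((p+q)/2).round(4),np.linalg.norm(p-q).round(4))
for n_,uv,z in(("bowl",(290,98),.045),("bottle top",(236,177),.15),("mug",(420,152),.085),("handle",(380,163),.05)):print(n_,plane("top",uv,z).round(3))
E
```

```text
LFl [0.6603 0.0624 0.084 ]
LFr [ 0.6849 -0.0686  0.084 ]
LNl [0.6369 0.0581 0.084 ]
LNr [ 0.6631 -0.0736  0.084 ]
Hl [0.498  0.0306 0.07  ]
Hr [ 0.5269 -0.1006  0.07  ]
side Hl [0.5033 0.0342 0.07  ] Hr [ 0.5294 -0.0984  0.07  ] LFr [ 0.6847 -0.0679  0.084 ]
widths 0.133239561314389 0.13429849466489618 len 0.16331452337483085 yaw 11.263638102559172 12.443361493180504 10.61980045809672 c [ 0.59254006 -0.01904822  0.077     ]
flap corner [0.5514 0.0328 0.1839] 0.0041
flap corner [ 0.5718 -0.0793  0.1955] 0.0002
bowl [0.757 0.048 0.045]
bottle top [0.579 0.143 0.15 ]
mug [ 0.632 -0.197  0.085]
handle [ 0.619 -0.128  0.05 ]
```

Emit:
{"api": "send_rows", "payload": {
  "rows": [
    {"hand":0,"x":27,"y":-32,"roll":2.7},
    {"hand":0,"x":27,"y":-32,"roll":2.7},
    {"hand":0,"x":27,"y":-32,"roll":2.7},
    {"hand":0,"x":27,"y":-32,"roll":2.7},
    {"hand":0,"x":27,"y":-32,"roll":2.7},
    {"hand":0,"x":27,"y":-32,"roll":2.7},
    {"hand":0,"x":27,"y":-32,"roll":2.7},
    {"hand":0,"x":27,"y":-32,"roll":2.7},
    {"hand":0,"x":27,"y":-32,"roll":2.7},
    {"hand":0,"x":27,"y":-32,"roll":2.9}
  ]
}}

```text
schema error: expected keys hand, x, y, z, roll
```

Emit:
{"api": "send_rows", "payload": {
  "rows": [
    {"x":5,"y":-35},
    {"x":5,"y":-35},
    {"x":5,"y":-35},
    {"x":5,"y":-35},
    {"x":5,"y":-35},
    {"x":5,"y":-35},
    {"x":5,"y":-35},
    {"x":5,"y":-35},
    {"x":5,"y":-35},
    {"x":5,"y":-27}
  ]
}}

```text
schema error: expected keys hand, x, y, z, roll
```

Emit:
{"api": "send_rows", "payload": {
  "rows": [
    {"x":0},
    {"x":0},
    {"x":0}
  ]
}}

```text
schema error: expected keys hand, x, y, z, roll
```

Run:
```python
from h import *
import cv2
w,t,s=get_image("wrist"),get_image("top"),get_image("side")
cv2.imwrite("pics/1.png",np.vstack([np.hstack([w[::1,80:480],cv2.resize(t[90:250,230:430],(400,320),interpolation=cv2.INTER_CUBIC)[:320].repeat(1,0) if 0 else np.vstack([cv2.resize(s[130:290,210:410],(400,320),interpolation=cv2.INTER_CUBIC),np.zeros((100,400,3),np.uint8)])])]))
cv2.imwrite("pics/1w.png",w)
s=get_state();print(s["position"],s["tool_rot"],s["ft_force"],get_calibration("wrist"))
```

```text
[0.17760968 0.62507809 0.29174804] [-4.33356547e-01 -3.11152628e+00  1.33055509e-03] [-0.19138018 -0.34648847 -0.30320624] {'mtx': array([[347.34304236,   0.        , 277.95218456],
       [  0.        , 347.34304236, 214.30460466],
       [  0.        ,   0.        ,   1.        ]]), 'world_from_camera': array([[ 2.73571842e-01,  9.16527433e-01,  2.91780590e-01,
         9.64785472e-02],
       [ 9.61851547e-01, -2.60610842e-01, -8.32081150e-02,
         6.48102481e-01],
       [-2.21334604e-04,  3.03413009e-01, -9.52859117e-01,
         3.84099460e-01],
       [ 0.00000000e+00,  0.00000000e+00,  0.00000000e+00,
         1.00000000e+00]])}
```

View pics/1.png

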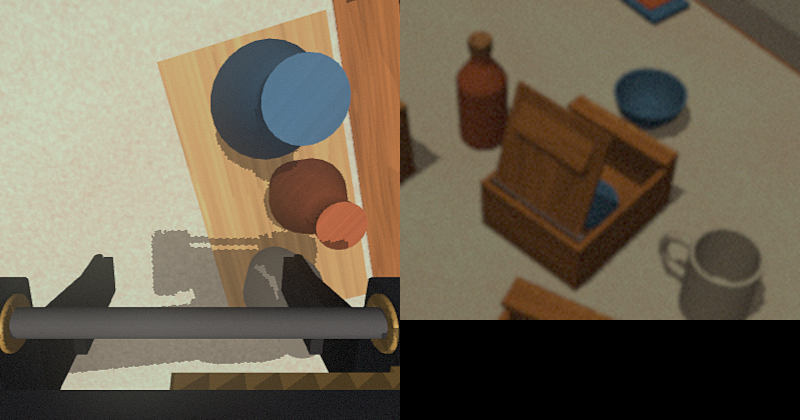

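The rows were refused because every key must be present, so nothing moved. The wrist view shows vases on a rack below the start, so I'll rise a little first.

Emit:
{"api": "send_rows", "payload": {
  "rows": [
    {"hand":87,"x":0,"y":0,"z":20,"roll":0},
    {"hand":87,"x":30,"y":-30,"z":0,"roll":3},
    {"hand":87,"x":30,"y":-32,"z":0,"roll":3},
    {"hand":87,"x":30,"y":-32,"z":0,"roll":3},
    {"hand":0,"x":30,"y":-32,"z":0,"roll":3},
    {"hand":0,"x":30,"y":-32,"z":0,"roll":3},
    {"hand":0,"x":30,"y":-32,"z":0,"roll":3},
    {"hand":0,"x":30,"y":-32,"z":0,"roll":3},
    {"hand":0,"x":30,"y":-32,"z":0,"roll":3},
    {"hand":0,"x":30,"y":-32,"z":0,"roll":3.2}
  ]
}}

```text
time: 1.25
position: [0.4486, 0.3378, 0.3124]
tool_rot: [-0.314, 3.125, 0.001]
ft_force: [0.8, 0.4, -0.2]
grip_width: 0.543
grip_force: 0.0
```

Emit:
{"api": "send_rows", "payload": {
  "rows": [
    {"hand":0,"x":5,"y":-37,"z":0,"roll":0},
    {"hand":0,"x":5,"y":-37,"z":0,"roll":0},
    {"hand":0,"x":5,"y":-37,"z":0,"roll":0},
    {"hand":0,"x":5,"y":-37,"z":0,"roll":0},
    {"hand":0,"x":5,"y":-37,"z":0,"roll":0},
    {"hand":0,"x":5,"y":-37,"z":0,"roll":0},
    {"hand":0,"x":5,"y":-37,"z":0,"roll":0},
    {"hand":0,"x":5,"y":-37,"z":0,"roll":0},
    {"hand":0,"x":5,"y":-37,"z":0,"roll":0},
    {"hand":0,"x":5,"y":-37,"z":0,"roll":0}
  ]
}}

```text
time: 2.25
position: [0.4975, -0.0322, 0.3125]
tool_rot: [-0.311, 3.126, 0.001]
ft_force: [0.2, 0.5, 0.1]
grip_width: 0.003
grip_force: 0.0
```

Emit:
{"api": "send_rows", "payload": {
  "rows": [
    {"hand":0,"x":0,"y":0,"z":0,"roll":0},
    {"hand":0,"x":0,"y":0,"z":0,"roll":0}
  ]
}}

```text
time: 2.45
position: [0.4976, -0.0314, 0.3123]
tool_rot: [-0.307, 3.126, 0.001]
ft_force: [0.6, 1.4, -0.7]
grip_width: 0.006
grip_force: 0.0
```

Run:
```python
from h import *
import cv2
w=get_image("wrist")
cv2.imwrite("pics/2w.png",w)
s=get_state();print(s["position"],s["tool_rot"],s["ft_force"],s["grip_width"])
```

```text
[ 0.49755798 -0.03010081  0.31222384] [ 3.10706350e-01 -3.12612710e+00 -1.27094451e-03] [0.21593465 0.50100588 0.94201489] 0.005672299412588737
```

View pics/2w.png

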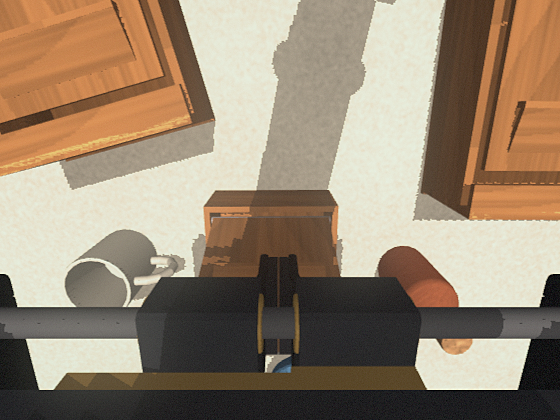

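The fingers point straight at the box and are aligned with it. The hinge wall's top outer edge runs at row 207 from column 205 to 338, and its foot is at row 191. I'll check these against the earlier corners.

Run:
```python
from h import *
a,b=plane("wrist",(205,207),.07),plane("wrist",(338,207),.07)
print(a,b,np.linalg.norm(a-b),np.degrees(np.arctan2(*(b-a)[1::-1]))-90)
print(plane("wrist",(274,191),0))
e=np.array([.981,.195]);m=(a+b)[:2]/2;print("centre from hinge wall",m+.082*e)
```

```text
[ 0.52613944 -0.09857152  0.07      ] [0.49994279 0.03239085 0.07      ] 0.13355675198877195 11.311686959791245
[ 0.51339988 -0.03116052  0.        ]
centre from hinge wall [ 0.59348311 -0.01710034]
```

Emit:
{"api": "send_rows", "payload": {
  "rows": [
    {"hand":0,"x":1,"y":-2,"z":-28,"roll":0},
    {"hand":0,"x":1,"y":-2,"z":-28,"roll":0},
    {"hand":0,"x":1,"y":-2,"z":-28,"roll":0},
    {"hand":0,"x":0,"y":0,"z":-27,"roll":0},
    {"hand":0,"x":0,"y":0,"z":0,"roll":0},
    {"hand":0,"x":0,"y":0,"z":0,"roll":0}
  ]
}}

```text
time: 3.1
position: [0.5007, -0.0355, 0.2016]
tool_rot: [0.314, -3.125, -0.0]
ft_force: [0.7, -1.1, -0.7]
grip_width: 0.004
grip_force: 0.0
```

Emit:
{"api": "send_rows", "payload": {
  "rows": [
    {"hand":0,"x":10,"y":2,"z":0,"roll":0},
    {"hand":0,"x":10,"y":2,"z":0,"roll":0},
    {"hand":0,"x":8,"y":1.6,"z":0,"roll":0},
    {"hand":0,"x":6,"y":1.2,"z":-2,"roll":0},
    {"hand":0,"x":6,"y":1.2,"z":-2,"roll":0},
    {"hand":0,"x":5,"y":1,"z":-3,"roll":0},
    {"hand":0,"x":5,"y":1,"z":-3,"roll":0}
  ]
}}

```text
time: 3.8
position: [0.551, -0.0267, 0.191]
tool_rot: [0.31, -3.126, -0.0]
ft_force: [-0.4, -0.1, 0.7]
grip_width: 0.005
grip_force: 0.5
```

```bash
cat >> h.py <<'E'
def box():
    s=get_state();d=s["position"]*1000-[593.5,-18,70];c,q=.981,.196
    f=s["ft_force"];print("t",s["time"],"bx,by,tipz",round(c*d[0]+q*d[1],1),round(c*d[1]-q*d[0],1),round(d[2],1),"F",round(c*f[0]+q*f[1],1),round(c*f[1]-q*f[0],1),round(f[2],1))
E
python3 - <<'E'
from h import *
import cv2
box();cv2.imwrite("pics/3.png",cv2.resize(np.hstack([get_image("side")[130:290,210:410],get_image("top")[100:260,230:430]]),(800,320)))
E
```

```text
t 3.8 bx,by,tipz -43.4 -0.2 121.0 F -0.4 -0.0 0.7
```

View pics/3.png

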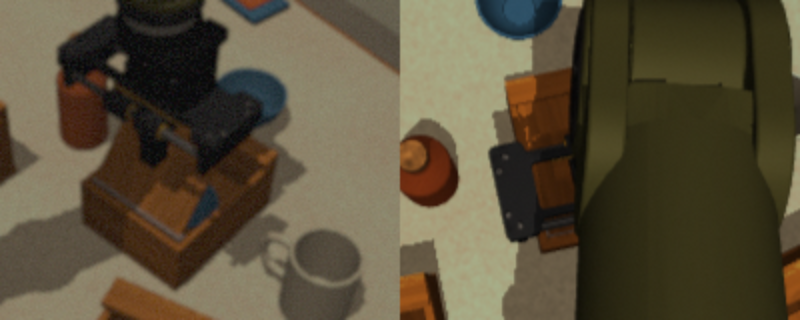

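The fingertips rest on the flap's outer face below the step, and the gripper body is clear of the bottle and the lip. Next I fold it down along the arc.

Emit:
{"api": "send_rows", "payload": {
  "rows": [
    {"hand":0,"x":5,"y":1,"z":-4,"roll":0},
    {"hand":0,"x":4.5,"y":0.9,"z":-4,"roll":0},
    {"hand":0,"x":4,"y":0.8,"z":-5,"roll":0},
    {"hand":0,"x":3.5,"y":0.7,"z":-5,"roll":0},
    {"hand":0,"x":3,"y":0.6,"z":-5,"roll":0},
    {"hand":0,"x":2,"y":0.4,"z":-5,"roll":0},
    {"hand":0,"x":1.5,"y":0.3,"z":-5,"roll":0},
    {"hand":0,"x":1,"y":0.2,"z":-4,"roll":0},
    {"hand":0,"x":0,"y":0,"z":-3,"roll":0},
    {"hand":0,"x":0,"y":0,"z":0,"roll":0}
  ]
}}

```text
time: 4.9
position: [0.5755, -0.0218, 0.1512]
tool_rot: [-0.31, 3.125, -0.0]
ft_force: [0.9, -0.4, 1.1]
grip_width: 0.005
grip_force: 0.7
```

Run:
```python
from h import *
import cv2
box();im=get_image("side");box();cv2.imwrite("pics/4.png",cv2.convertScaleAbs(cv2.resize(im[160:290,230:390],(800,600),interpolation=cv2.INTER_CUBIC),alpha=1.6))
```

```text
t 4.9 bx,by,tipz -18.4 -0.2 81.2 F 0.8 -0.6 1.1
t 4.95 bx,by,tipz -18.4 -0.2 81.4 F 0.4 0.5 2.1
```

View pics/4.png

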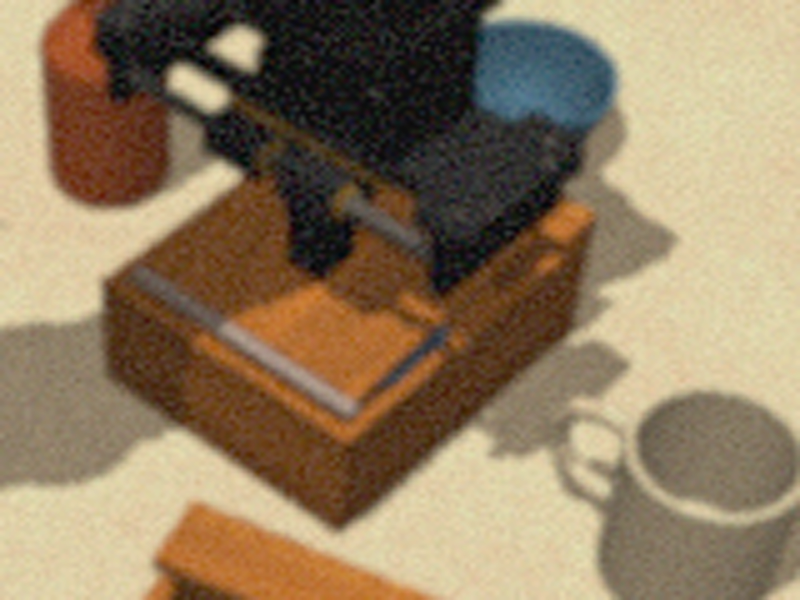

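The flap is nearly flat, and its free edge is still short of the lip. I'll press until contact force builds.

Emit:
{"api": "send_rows", "payload": {
  "rows": [
    {"hand":0,"x":0,"y":0,"z":-2,"roll":0},
    {"hand":0,"x":0,"y":0,"z":-2,"roll":0},
    {"hand":0,"x":0,"y":0,"z":-1,"roll":0},
    {"hand":0,"x":0,"y":0,"z":-1,"roll":0},
    {"hand":0,"x":0,"y":0,"z":0,"roll":0}
  ]
}}

```text
time: 5.45
position: [0.5753, -0.0219, 0.1453]
tool_rot: [-0.31, 3.126, -0.0]
ft_force: [1.2, 0.6, 2.2]
grip_width: 0.004
grip_force: 1.0
```

Emit:
{"api": "send_rows", "payload": {
  "rows": [
    {"hand":0,"x":0,"y":0,"z":-0.5,"roll":0},
    {"hand":0,"x":0,"y":0,"z":0,"roll":0}
  ]
}}

```text
time: 5.65
position: [0.5753, -0.0219, 0.145]
tool_rot: [-0.31, 3.126, 0.0]
ft_force: [1.5, 0.8, 3.9]
grip_width: 0.007
grip_force: 1.7
```

Emit:
{"api": "send_rows", "payload": {
  "rows": [
    {"hand":0,"x":0,"y":0,"z":-0.5,"roll":0},
    {"hand":0,"x":0,"y":0,"z":0,"roll":0}
  ]
}}

```text
time: 5.85
position: [0.5753, -0.0219, 0.1449]
tool_rot: [-0.31, 3.126, 0.0]
ft_force: [0.1, 1.3, 4.5]
grip_width: 0.007
grip_force: 3.0
```

Flat: the tip is at z = 75 mm, as it should be, pressing with about 4.5 N. Now I slide toward the lip.

Emit:
{"api": "send_rows", "payload": {
  "rows": [
    {"hand":0,"x":2.5,"y":0.5,"z":0,"roll":0},
    {"hand":0,"x":2.5,"y":0.5,"z":0,"roll":0},
    {"hand":0,"x":2.5,"y":0.5,"z":0,"roll":0},
    {"hand":0,"x":2.5,"y":0.5,"z":0,"roll":0},
    {"hand":0,"x":2.5,"y":0.5,"z":0,"roll":0}
  ]
}}

```text
time: 6.35
position: [0.5856, -0.0199, 0.1446]
tool_rot: [0.309, -3.121, -0.001]
ft_force: [-7.3, -0.9, 11.4]
grip_width: 0.005
grip_force: 5.5
```

Emit:
{"api": "send_rows", "payload": {
  "rows": [
    {"hand":0,"x":2.5,"y":0.5,"z":0,"roll":0},
    {"hand":0,"x":2.5,"y":0.5,"z":0,"roll":0},
    {"hand":0,"x":2.5,"y":0.5,"z":0,"roll":0},
    {"hand":0,"x":2.5,"y":0.5,"z":0,"roll":0}
  ]
}}

```text
time: 6.75
position: [0.5956, -0.0179, 0.1446]
tool_rot: [0.309, -3.121, -0.001]
ft_force: [-7.1, -0.2, 10.8]
grip_width: 0.002
grip_force: 5.5
```

Emit:
{"api": "send_rows", "payload": {
  "rows": [
    {"hand":0,"x":2,"y":0.4,"z":0,"roll":0},
    {"hand":0,"x":2,"y":0.4,"z":0,"roll":0},
    {"hand":0,"x":2,"y":0.4,"z":0,"roll":0},
    {"hand":0,"x":2,"y":0.4,"z":0,"roll":0}
  ]
}}

```text
time: 7.15
position: [0.6031, -0.017, 0.1444]
tool_rot: [0.308, -3.12, -0.0]
ft_force: [-7.8, -1.4, 10.8]
grip_width: 0.006
grip_force: 5.6
```

```bash
python3 -c "
from h import *
box()"
```

```text
t 7.15 bx,by,tipz 9.6 -0.9 74.4 F -8.0 0.1 10.8
```

Emit:
{"api": "send_rows", "payload": {
  "rows": [
    {"hand":0,"x":2,"y":0.4,"z":0,"roll":0},
    {"hand":0,"x":2,"y":0.4,"z":0,"roll":0},
    {"hand":0,"x":2,"y":0.4,"z":0,"roll":0}
  ]
}}

```text
time: 7.45
position: [0.6092, -0.016, 0.1444]
tool_rot: [0.308, -3.12, 0.0]
ft_force: [-6.7, -1.9, 10.9]
grip_width: 0.007
grip_force: 5.2
```

Emit:
{"api": "send_rows", "payload": {
  "rows": [
    {"hand":0,"x":1,"y":0.2,"z":0,"roll":0},
    {"hand":0,"x":1,"y":0.2,"z":0,"roll":0}
  ]
}}

```text
time: 7.65
position: [0.6112, -0.0156, 0.1444]
tool_rot: [0.308, -3.12, 0.0]
ft_force: [-7.3, -0.9, 11.4]
grip_width: 0.005
grip_force: 5.5
```

Run:
```python
from h import *
import cv2
box();im=get_image("side");box();cv2.imwrite("pics/5.png",cv2.convertScaleAbs(cv2.resize(im[160:290,230:390],(800,600),interpolation=cv2.INTER_CUBIC),alpha=1.6))
```

```text
t 7.65 bx,by,tipz 17.8 -1.1 74.4 F -7.4 0.6 11.4
t 7.7 bx,by,tipz 17.9 -1.2 74.3 F -5.9 -0.2 10.5
```

View pics/5.png

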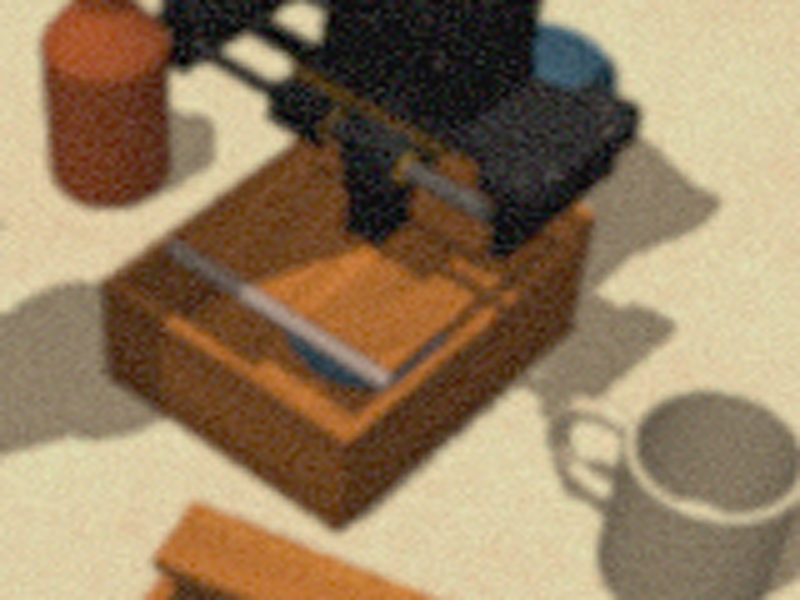

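The hinge pin has travelled well along the box and the free edge is under the lip. I'll push on to the home stop, watching for the force to rise.

Emit:
{"api": "send_rows", "payload": {
  "rows": [
    {"hand":0,"x":1,"y":0.2,"z":0,"roll":0},
    {"hand":0,"x":1,"y":0.2,"z":0,"roll":0},
    {"hand":0,"x":0,"y":0,"z":0,"roll":0}
  ]
}}

```text
time: 8.0
position: [0.6116, -0.0156, 0.1441]
tool_rot: [0.307, -3.116, 0.0]
ft_force: [-11.2, -2.1, 13.3]
grip_width: 0.006
grip_force: 7.6
```

Emit:
{"api": "send_rows", "payload": {
  "rows": [
    {"hand":0,"x":1,"y":0.2,"z":0,"roll":0},
    {"hand":0,"x":1,"y":0.2,"z":0,"roll":0},
    {"hand":0,"x":0,"y":0,"z":0,"roll":0}
  ]
}}

```text
time: 8.3
position: [0.6121, -0.0156, 0.1438]
tool_rot: [0.306, -3.112, -0.0]
ft_force: [-15.5, -3.1, 15.5]
grip_width: 0.0
grip_force: 10.3
```

The stop is reached: the tip no longer advances and the force climbs. I'll unload it and lift straight up.

Emit:
{"api": "send_rows", "payload": {
  "rows": [
    {"hand":0,"x":-2.5,"y":-0.5,"z":1,"roll":0},
    {"hand":0,"x":-1,"y":-0.2,"z":3,"roll":0},
    {"hand":0,"x":0,"y":0,"z":5,"roll":0},
    {"hand":0,"x":0,"y":0,"z":10,"roll":0},
    {"hand":0,"x":0,"y":0,"z":25,"roll":0},
    {"hand":0,"x":0,"y":0,"z":40,"roll":0},
    {"hand":0,"x":0,"y":0,"z":40,"roll":0},
    {"hand":0,"x":-30,"y":0,"z":10,"roll":0},
    {"hand":0,"x":-40,"y":0,"z":0,"roll":0},
    {"hand":0,"x":-40,"y":0,"z":0,"roll":0}
  ]
}}

```text
time: 9.3
position: [0.5044, -0.0137, 0.2799]
tool_rot: [-0.31, 3.122, 0.0]
ft_force: [-0.4, 0.4, 1.0]
grip_width: 0.005
grip_force: 0.0
```

Emit:
{"api": "send_rows", "payload": {
  "rows": [
    {"hand":0,"x":-10,"y":40,"z":0,"roll":0},
    {"hand":0,"x":0,"y":40,"z":0,"roll":0},
    {"hand":0,"x":0,"y":40,"z":0,"roll":0},
    {"hand":0,"x":0,"y":40,"z":0,"roll":0},
    {"hand":0,"x":0,"y":40,"z":0,"roll":0},
    {"hand":0,"x":0,"y":40,"z":0,"roll":0},
    {"hand":0,"x":0,"y":40,"z":0,"roll":0},
    {"hand":0,"x":0,"y":0,"z":0,"roll":0}
  ]
}}

```text
time: 10.1
position: [0.4928, 0.274, 0.2789]
tool_rot: [-0.326, 3.123, 0.007]
ft_force: [-0.2, 0.2, -0.1]
grip_width: 0.009
grip_force: 0.0
```

Run:
```python
from h import *
import cv2
f=lambda a:cv2.convertScaleAbs(cv2.resize(a,(400,400),interpolation=cv2.INTER_CUBIC),alpha=1.6)
box();cv2.imwrite("pics/6.png",np.hstack([f(get_image("top")[60:240,240:420]),f(get_image("side")[140:300,230:390])]))
```

```text
t 10.1 bx,by,tipz -41.6 306.2 208.9 F -0.1 0.2 -0.1
```

View pics/6.png

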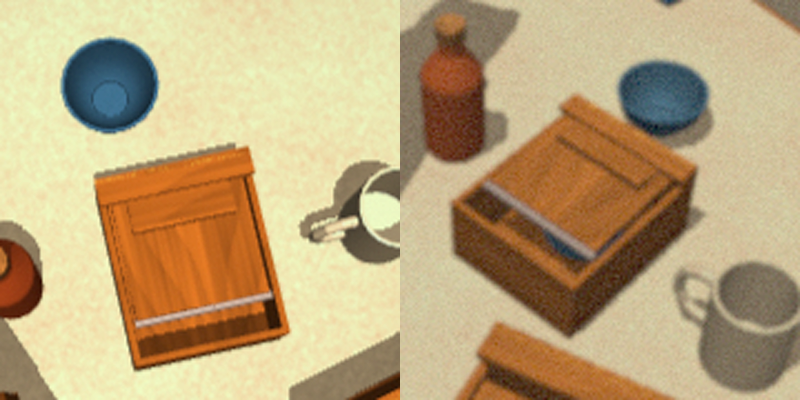

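The flap lies flat with its edge under the lip and the hinge pin about 24 mm forward. The dish is still inside and the pots have not moved. I'll hand it in.

```bash
python3 -c "
from bench import *
print(close_job())"
```

```text
the job is handed in; nothing more can be done
None
```

The smallest gift box is shut: I pressed its flap flat and pushed it home under the lip, which holds it; the dish is still inside, the pots look undisturbed, and I handed the job in at about 10 s (no verdict came back).

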